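Pin a board in the drilling jig with the sprung hold-down

TASK

Push the loose wooden board along the bench into the corner of the drilling jig, so that it lies flat against both the long fence and the short end stop, underneath the hold-down. Then press the hold-down's knob until its foot stands on the board and the foot's spring is squeezed about half way (about 9 mm of its 18 mm), and keep it pressed: finish while still holding it there, without letting go. Leave the jar, the tin and the hammer where they are.

Things in the scene. Friction and masses are not known exactly. Their poses are not given: they have to be found in the camera images.
- board: Loose flat softwood board, 80 mm (x) by 140 mm (y) by 22 mm thick, 0.12 to 0.24 kg, lying on the bench left of the hold-down, two small black drill marks near one short end. Not the stack of offcuts at the left edge of the bench. Origin: centre of its underside; z up. Its axes are within 0.3 rad of the jig's.
- jig: Fixed jig. Origin: inner corner, at bench level; z up, yaw within 0.25 rad of the world's. Wooden fence along its y axis (y -22 to 308, x 0 to 22 mm); short wooden end stop (x 0 to -95, y 0 to -22 mm) pointing at the robot; both 18 mm high. The board goes in the corner on the -x, +y side, long side to the fence, short end to the stop.
- board_place (a point): Where the centre of the board's underside belongs: on the bench at jig x -40, y 70 mm, the board's axes then parallel to the jig's.
- bracket_mid (a point): Middle of the fixed steel arm, 110 mm above the bench at jig x 5, y 50 mm. The arm (26 mm wide in y, z 99 to 121 mm) reaches from a dark steel column behind the fence (centre at jig x 45, y 50 mm, 120 mm high) over the fence to a 36 mm round collar around the plunger at jig x -40, y 50 mm. Keep the gripper clear of it while pushing.
- knob_top (a point): Centre of the flat top of the hold-down's black round knob (44 mm diameter, 27 mm high), at the top of the plunger; 195 mm above the bench when not pressed. It goes straight down when pressed.
- plunger (a joint): How far the knob is pressed down, m: 0 at rest (up), at most 0.042. A weak return spring pushes it up (about 3.5 N at the start, 0.1 N more per mm). With the board underneath, the foot meets it at 0.020, so the 9 mm squeeze is reached at about 0.029, knob top 166 mm above the bench.
- foot (a joint): How far the sprung foot has been squeezed up into the plunger, m: 0 at rest, 0.018 fully squeezed. Its own spring pushes with about 2 N at the start and 0.7 N more per mm, so about 14 N on the knob in all at half squeeze and 21 N when fully squeezed.
- foot_pad (a point): Centre of the underside of the foot, a round rubber pad of 32 mm diameter and 10 mm thick at the lower end of the plunger; 42 mm above the bench at rest, 22 mm when it stands on the board.
- jar: Bystander: closed glass jar, 64 mm diameter, 85 mm high, standing at the right. Origin: centre of its underside.
- tin: Bystander: metal tin, 72 mm diameter, 100 mm high, standing at the right. Origin: centre of its underside.
- hammer: Bystander: hammer, about 270 mm long, lying on the bench at the left, handle towards its own -x. Origin: underside of its middle.
Mind the look-alikes: they are no part of the job. What is shaped like the board but green or grey is not meant.

How it is judged:
By the outcome, as a careful person would: the job done as asked, in the order asked, and still so for the second after the job is handed in, while the arm keeps its last pose, push and grip.
It also fails if it takes over 59 s, if anything falls off the work surface, if the arm or the gripper's body presses on something with over 40 N, if the wrist force passes 120 N, or if a joint passes its speed limit or range.

ROBOT

A 7-joint arm with a two-finger parallel gripper is mounted at the origin on the work surface. World frame = base frame: x ahead of the robot, y to its left, z up, the work surface at z = 0. Lengths are in m, angles in rad, forces in N, time in s.
With the tool pointing down it reaches from about 0.425 to 0.875 m from the base axis. Payload 4.7 kg.
Tool frame: the origin (TCP) lies on the centre line of the jaws, within the pads' length; the fingertips stand 11 mm ahead of it and the grasp point (between the pads) lies 8 mm behind it; z points along the fingers, y is the line along which they close (so a half turn about z gives the same grasp; the last joint's range is limited). The gripper opens to 87 mm and grips with 3 to 60 N. Pads are 19 mm wide; open, the fingers measure 117 mm over their backs; the gripper's body (75 mm by 190 mm) begins 51 mm behind the grasp point.
Start: joints at [-1.167, 0.321, -0.07, 1.45, 0.023, 1.371, -0.057], TCP at [0.247, 0.601, 0.234] pointing down, gripper open.
Joint ranges: [-2.86, 2.86], [-0.3, 2.09], [-1.38, 1.24], [0.06, 2.45], [-1.56, 4.7], [0.09, 2.05], [-2.69, 2.69]. Speed limits (rad/s): [2.57, 2.57, 3.14, 3.14, 3.14, 3.14, 3.14].

INTERFACE

Orientations are given as a 3x3 rotation matrix whose columns are the frame's x, y, z axes.
In Python, from rig import robot gives the robot as it stands. The module is installed in compiled form; this text tells all that it offers.
- The arm moves only by the tool step_arm, never from a script. Its argument "targets" is a list of rows, each a list of 7 numbers: the opening, from -1 (shut) to 1 (fully open), then the shift along the tool's x, y, z in units of 0.1 m (1.0 is 0.1 m), then the turn, a rotation vector about the tool's x, y, z in units of pi/4 rad (1.0 is pi/4 rad). A call has exactly 10 rows; each row shifts and turns the commanded pose from where the row before left it, along the tool's axes as they then stand; what a row does not reach is not made up. A row lasts 1/12 s, in which the tool goes at most 41.7 mm and 7.16 degrees, less where a joint would pass 70% of its speed; a pose out of reach is approached as far as the arm can. A call with a number of a shift or a turn outside -1 to 1 is refused whole. A call with a gripper value outside its range is refused whole. The fingers move at their own pace and stop on an object; "squeeze" is the grip in N (left out, the last holds). Time passes only in rows, so rows that do not move let the fingers close, or fill a call up. It gives the time, the measured TCP pose, the force, the opening and the grip force at its end, in the units of the state.
- robot.state(): the state, without advancing time (a new reading comes with each control period).
- robot.capture(name): name is "scene" or "top" or "wrist"; returns the picture (480x640x3 uint8, red, green, blue); there is no depth.
- robot.calibration(name): a dict with "K" (3x3 intrinsics, pixels), "k1" (the pictures are not rectified: a ray, as slopes to the right and down, at radius r is drawn at 1 + k1 r^2 times it, then the intrinsics apply), "camera_from_world" (4x4, takes a point from world to camera coordinates); the wrist camera has in their place "mount" (4x4, takes a point from camera to tool coordinates, whose origin is the TCP and whose axes are the flange's). Camera axes: x right, y up, looking along -z (the intrinsics and any distortion apply to the point x, -y, -z); pixel columns grow to the right and rows downward; lengths in m; the calibration is good to about 2 mm. A picture is of the moment at which its call begins: read the wrist's pose just before it. calibration takes no time and is no camera call.
- robot.close_job(): hands the job in; it is judged then, once.
The state is a dict: "clock": time; "q": joint angles; "dq": joint speeds; "tau": joint torques, N m; "ee_pos": TCP position; "eef_rot": TCP orientation; "ft_force": force on the tool from outside, world axes, zero at the start; "moment": the same for the moment, N m; "gripper_width": finger opening in m; "grip_force": force on a finger pad.
Only numpy, scipy, OpenCV 4.12 (cv2) and the standard library are available. Lean on these libraries where they do the work, as an engineer would, in place of code of your own. Each camera call takes 0.05 s, during which the arm holds its last target. There are 200 camera calls.

## Working session

There is one attempt and no reset: what is moved stays moved. The work goes in short steps, Python scripts to look and compute and a tool call to move; the robot and the scene stay as the last step left them, time stands still between calls to the robot, and variables do not carry over. Pictures are saved under pics/ and viewed, at most 10 in all, crops included, and the job is handed in when it is done.

Besides the shell and the picture viewer there is one more tool, called after "Emit:" by a JSON object that holds its "name" and its "arguments", one argument or row to a line. step_arm: Moves the arm, as the interface text tells. Its arguments: {"type":"object","properties":{"targets":{"type":"array","items":{"type":"array","items":{"type":"number","minimum":-1,"maximum":1}}},"squeeze":{"type":"number"}},"required":["targets"]}

```bash
mkdir -p pics
cat > h.py <<'E'
import numpy as np, cv2
from rig import robot
def ray(name,u,v):
    c=robot.calibration(name);K=np.array(c["K"]);k1=c["k1"]
    d=np.array([(u-K[0,2])/K[0,0],(v-K[1,2])/K[1,1]]);p=d.copy()
    for _ in range(20): p=d/(1+k1*(p@p))
    dc=np.array([p[0],-p[1],-1.])
    if "mount" in c:
        s=robot.state();M=np.array(c["mount"]);R=np.array(s["eef_rot"])
        return np.array(s["ee_pos"])+R@M[:3,3],R@M[:3,:3]@dc
    T=np.array(c["camera_from_world"]);R=T[:3,:3]
    return -R.T@T[:3,3],R.T@dc
def plane(name,u,v,z):
    o,d=ray(name,u,v);return o+d*(z-o[2])/d[2]
def proj(name,P):
    c=robot.calibration(name);K=np.array(c["K"]);T=np.array(c["camera_from_world"])
    p=T[:3,:3]@np.array(P)+T[:3,3];s=np.array([p[0],-p[1]])/-p[2];s=s*(1+c["k1"]*(s@s))
    return K[0,0]*s[0]+K[0,2],K[1,1]*s[1]+K[1,2]
def snap(name,f):
    im=robot.capture(name);cv2.imwrite("pics/"+f,im[:,:,::-1]);return im
E
python3 - <<'E'
from h import *
for n in("scene","top"):
    snap(n,n+"0.png");o,_=ray(n,320,240);print(n,o,robot.calibration(n)["K"])
s=robot.state();print(s["ee_pos"],s["eef_rot"],s["ft_force"],s["clock"],robot.calibration("wrist")["mount"])
E
```

```text
scene [1.23752682 0.46392539 1.00686568] [[540.75359258   0.         318.57597404]
 [  0.         540.75359258 236.34774199]
 [  0.           0.           1.        ]]
top [0.323399   0.00600182 1.51035701] [[591.46474078   0.         329.86123827]
 [  0.         591.46474078 240.78340364]
 [  0.           0.           1.        ]]
[0.24684704 0.60080874 0.23258151] [[-9.25013511e-01  3.79933812e-01 -5.49943663e-04]
 [ 3.79934199e-01  9.25012162e-01 -1.58282094e-03]
 [-9.26626194e-05 -1.67307316e-03 -9.99998596e-01]] [-0.551015    0.01819731  0.46143085] 0.1 [[-1.55982979e-04  9.61910210e-01  2.73365549e-01  7.56813081e-02]
 [ 9.99999987e-01  1.41688779e-04  7.20320957e-05 -8.66046743e-04]
 [ 3.05555774e-05  2.73365557e-01 -9.61910220e-01 -1.51447207e-01]
 [ 0.00000000e+00  0.00000000e+00  0.00000000e+00  1.00000000e+00]]
```

View pics/scene0.png

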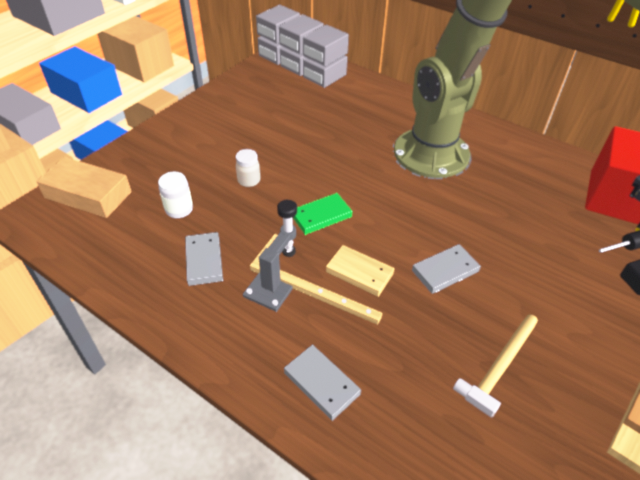

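View pics/top0.png

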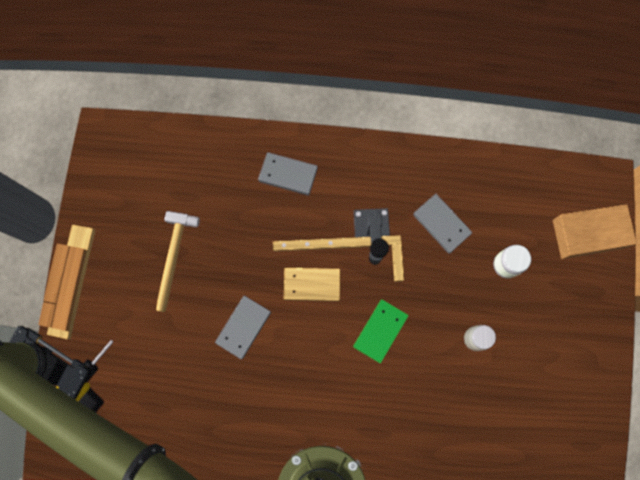

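The top view shows the board at about (312,284), the fence from (273,245) to (400,240), the stop down to (398,280) and the knob at (378,245). The green, grey and other bystander pieces are clear of the path. Next I measure these points.

Run:
```python
from h import *
im=cv2.imread("pics/top0.png");hsv=cv2.cvtColor(im,cv2.COLOR_BGR2HSV)
m=cv2.inRange(hsv,(14,60,150),(30,200,255));m[:,:200]=0;m[:,450:]=0
m=cv2.morphologyEx(m,cv2.MORPH_CLOSE,np.ones((3,3)))
for c in cv2.findContours(m,0,2)[0]:
    if cv2.contourArea(c)<150: continue
    r=cv2.minAreaRect(c);print("px",r,cv2.contourArea(c))
    for z in (.018,.022):
        P=np.array([plane("top",*p,z)[:2] for p in cv2.boxPoints(r)]);
        print(z,P.round(4).tolist(),P.mean(0).round(4),np.linalg.norm(np.diff(P,axis=0),axis=1).round(4))
    a=cv2.approxPolyDP(c,2.5,True)[:,0];print([ (p.tolist(),plane("top",*p,.018)[:2].round(4).tolist()) for p in a])
# knob & bracket: black in both
b=(im.max(2)<45).astype(np.uint8);b[:,:345]=0;b[:,400:]=0;b[:200]=0;b[270:]=0
n,l,s,c=cv2.connectedComponentsWithStats(b);print(s.tolist(),c)
im2=cv2.imread("pics/scene0.png");b=(im2.max(2)<45).astype(np.uint8);b[:,:260]=0;b[:,310:]=0;b[:190]=0;b[230:]=0
n,l,s,c=cv2.connectedComponentsWithStats(b);print(s.tolist(),c)
g=np.hstack([cv2.resize(im[215:315,260:415],None,fx=5,fy=5)]);cv2.imwrite("pics/crop.png",g)
```

```text
px ((311.3356628417969, 283.40087890625), (56.0079345703125, 32.30036926269531), 1.3639274835586548) 1711.5
0.018 [[0.4678, 0.1454], [0.5504, 0.1528], [0.5612, 0.01], [0.4787, 0.0039]] [0.5145 0.078 ] [0.0829 0.1432 0.0827]
0.022 [[0.4674, 0.145], [0.5498, 0.1524], [0.5606, 0.01], [0.4783, 0.0039]] [0.514  0.0778] [0.0827 0.1428 0.0825]
[([284, 268], [0.5468, 0.1517]), ([284, 298], [0.4703, 0.143]), ([339, 298], [0.4843, 0.0043]), ([338, 268], [0.5606, 0.0144])]
px ((321.5049743652344, 243.09974670410156), (9.13858413696289, 97.37835693359375), 87.1375961303711) 776.0
0.018 [[0.614, 0.1891], [0.6517, -0.0595], [0.6278, -0.0628], [0.5903, 0.185]] [0.6209 0.0629] [0.2514 0.024  0.2506]
0.022 [[0.6132, 0.1886], [0.6508, -0.0594], [0.627, -0.0626], [0.5896, 0.1846]] [0.6202 0.0628] [0.2508 0.024  0.25  ]
[([370, 238], [0.6467, -0.0602]), ([274, 241], [0.6143, 0.1856]), ([273, 248], [0.5957, 0.186]), ([368, 245], [0.6278, -0.0567])]
px ((393.66156005859375, 257.7923278808594), (46.14091491699219, 17.985036849975586), 82.87498474121094) 445.5
0.018 [[0.655, -0.0903], [0.6655, -0.136], [0.5477, -0.1598], [0.5376, -0.1148]] [ 0.6015 -0.1253] [0.0468 0.1201 0.0461]
0.022 [[0.6541, -0.0901], [0.6646, -0.1356], [0.5471, -0.1594], [0.537, -0.1145]] [ 0.6007 -0.1249] [0.0467 0.1198 0.046 ]
[([382, 236], [0.6551, -0.0907]), ([392, 245], [0.634, -0.1183]), ([394, 280], [0.5438, -0.1307]), ([402, 280], [0.5458, -0.1511]), ([400, 236], [0.6597, -0.1371])]
[[0, 0, 640, 480, 306919], [368, 233, 1, 1, 1], [371, 239, 18, 19, 256], [370, 260, 10, 4, 24]] [[319.44588963 239.49111003]
 [368.         233.        ]
 [379.03125    248.10546875]
 [374.45833333 261.66666667]]
[[0, 0, 640, 480, 307183], [279, 210, 5, 6, 17]] [[319.50214693 239.50146655]
 [280.70588235 213.        ]]
```

View pics/crop.png

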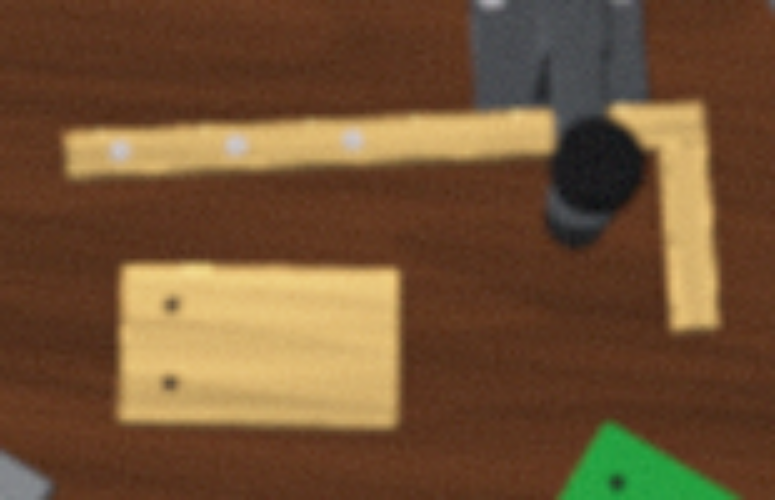

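The crop confirms the jig layout: fence inner line from (273,250) to (392,244.6), stop inner edge down to (394,281). The board corners are at about (284,268), (340,268), (340,300) and (284,300), with the marks on its left end. I'll refine the lines to subpixel and set up the jig frame.

```bash
cat >> h.py <<'E'
def edge(name,im,a,b,z,half=6,n=40):
    """subpixel line along approx px segment a-b: strongest saturation/brightness gradient; returns world pts at z fit"""
    g=cv2.GaussianBlur(im[:,:,1].astype(np.float32),(3,3),0) if im.ndim==3 else im
    a,b=np.array(a,float),np.array(b,float);d=(b-a)/np.linalg.norm(b-a);nn=np.array([-d[1],d[0]])
    t=np.arange(-half,half+.01,.25);pts=[]
    for s in np.linspace(.06,.94,n):
        q=a+(b-a)*s+t[:,None]*nn
        v=cv2.remap(g,q[:,0:1].astype(np.float32),q[:,1:2].astype(np.float32),1)[:,0]
        gr=np.abs(np.gradient(v));gr[gr<gr.max()*.5]=0
        pts.append(plane(name,*(a+(b-a)*s+nn*(t@gr/gr.sum())),z)[:2])
    pts=np.array(pts);f=cv2.fitLine(pts.astype(np.float32),cv2.DIST_HUBER,0,.001,.001)[:,0]
    return f[2:],f[:2],np.abs((pts-f[2:])@np.array([-f[1],f[0]])).std()
def cross(l,m):
    t=np.linalg.solve(np.c_[l[1],-m[1]],m[0]-l[0]);return l[0]+t[0]*l[1]
E
python3 - <<'E'
from h import *
im=cv2.imread("pics/top0.png")[:,:,::-1]
fi=edge("top",im,(274,250.6),(365,246),.018,4);st=edge("top",im,(392.3,250),(394,280),.018,4)
C=cross(fi,st);yd=fi[1]*np.sign(fi[1][1]);yaw=np.arctan2(-yd[0],yd[1]);print("corner",C,"yaw",yaw,fi[2],st[2],"stopdir",st[1],np.arctan2(st[1][1],st[1][0]))
R=np.array([[np.cos(yaw),-np.sin(yaw)],[np.sin(yaw),np.cos(yaw)]])
co=[(284,268),(340,268.3),(339.8,300.5),(283.5,299.3)]
L=[edge("top",im,co[i],co[(i+1)%4],.022,4) for i in range(4)]
B=np.array([cross(L[i-1],L[i]) for i in range(4)])
print("board",B.round(4).tolist(),B.mean(0),[np.arctan2(*l[1][::-1]) for l in L],np.linalg.norm(B-np.roll(B,1,0),axis=1))
print("board in jig",((B-C)@R).round(4).tolist())
k=C+R@[-.04,.05];print("knob expected",k,"px",proj("top",[*k,.195]),proj("scene",[*k,.195]))
print("fence end",(plane("top",273.3,250.6,.018)[:2]-C)@R,"stop end",(plane("top",394,281,.018)[:2]-C)@R)
(cx,cy),r=cv2.minEnclosingCircle(np.argwhere((lambda b:b)(cv2.inRange(im[225:262,365:395],(0,0,0),(30,30,30))>0))[:,::-1].astype(np.float32));print("circ",cx+365,cy+225,r,plane("top",cx+365,cy+225,.19))
E
```

```text
corner [ 0.6355009  -0.11582261] yaw 0.14789852 0.0002460623832752769 8.29876376434405e-05 stopdir [0.98851186 0.15114324] 0.15172471
board [[0.5485000014305115, 0.1525000035762787], [0.5590999722480774, 0.010700000450015068], [0.478300005197525, 0.0031999999191612005], [0.46779999136924744, 0.14390000700950623]] [0.5134283  0.07754535] [np.float32(-1.4958929), np.float32(0.092760935), np.float32(-1.4959426), np.float32(0.10559922)] [0.08114385 0.14218442 0.08112556 0.14114267]
board in jig [[-0.04650000110268593, 0.2782000005245209], [-0.05689999833703041, 0.1363999992609024], [-0.1378999948501587, 0.14079999923706055], [-0.12759999930858612, 0.2815999984741211]]
knob expected [ 0.58856959 -0.07226286] px (np.float64(377.9775181021604), np.float64(247.34998408304656)) (np.float64(287.3639021829657), np.float64(205.70796685412895))
fence end [-0.00172835  0.30376664] stop end [-0.09545038 -0.00106598]
circ 378.96153831481934 248.0 8.580127716064453 [ 0.58829748 -0.07492095  0.19      ]
```

Emit:
{"name": "step_arm", "arguments": {
  "targets": [
    [1,0,0,0,0,0,-0.137],
    [1,0,0,0,0,0,-0.137],
    [1,0,0,0,0,0,-0.137],
    [1,0,0,0,0,0,-0.137],
    [1,0,0,0,0,0,-0.137],
    [1,-0.07,-0.37,0,0,0,0],
    [1,-0.07,-0.37,0,0,0,0],
    [1,-0.07,-0.37,0,0,0,0],
    [1,-0.07,-0.37,0,0,0,0],
    [1,-0.07,-0.37,0,0,0,0]
  ]
}}

```text
clock: 0.93
ee_pos: [0.3092, 0.4214, 0.233]
eef_rot: [[-0.989, -0.148, -0.0], [-0.148, 0.989, -0.001], [0.001, -0.001, -1.0]]
ft_force: [0.9, 0.6, 1.4]
gripper_width: 0.0866
grip_force: 0.0
```

Emit:
{"name": "step_arm", "arguments": {
  "targets": [
    [1,-0.07,-0.37,0,0,0,0],
    [1,-0.07,-0.37,0,0,0,0],
    [1,-0.07,-0.37,0,0,0,0],
    [1,-0.07,-0.37,0,0,0,0],
    [1,-0.07,-0.37,0,0,0,0],
    [1,-0.07,-0.37,0,0,0,0],
    [1,-0.07,-0.37,0,0,0,0],
    [1,-0.07,-0.37,0,0,0,0],
    [1,-0.07,-0.37,0,0,0,0],
    [1,-0.07,-0.37,0,0,0,0]
  ]
}}

```text
clock: 1.77
ee_pos: [0.4328, 0.0659, 0.2334]
eef_rot: [[-0.989, -0.148, 0.0], [-0.148, 0.989, 0.0], [-0.0, 0.0, -1.0]]
ft_force: [0.4, 0.1, 0.3]
gripper_width: 0.0869
grip_force: 0.0
```

```bash
cat >> h.py <<'E'
C=np.array([.6355,-.1158]);YAW=.149
J=np.array([[np.cos(YAW),-np.sin(YAW)],[np.sin(YAW),np.cos(YAW)]])
def rep():
    s=robot.state();R=np.array(s["eef_rot"]);p=np.array(s["ee_pos"])
    print("t %.2f jig xy"%s["clock"],((p[:2]-C)@J).round(4),"z",p[2].round(4),"world",p[:2].round(4),"ytool-jig deg",np.degrees(np.arctan2(R[1,1],R[0,1])-YAW).round(2),"tilt",R[:2,2].round(4),"F jig",(np.array(s["ft_force"])[:2]@J).round(2),"Fz",round(float(s["ft_force"][2]),2),"q",np.round(s["q"],2),"w",s["gripper_width"])
E
python3 -c "
from h import *
rep()"
```

```text
t 1.77 jig xy [-0.1735  0.2098] z 0.2334 world [0.4328 0.0659] ytool-jig deg 89.96 tilt [0.     0.0004] F jig [0.4  0.01] Fz 0.25 q [-0.59 -0.16  0.35  1.95  0.05  1.33  1.46] w 0.08688611313280599
```

Emit:
{"name": "step_arm", "arguments": {
  "targets": [
    [1,0,0,0.26,0,0,0],
    [1,0,0,0.26,0,0,0],
    [1,0,0,0.26,0,0,0],
    [1,0,0,0.26,0,0,0],
    [1,0,0,0.26,0,0,0],
    [1,0,0,0.26,0,0,0],
    [1,0,0,0.26,0,0,0],
    [1,0,0,0.26,0,0,0],
    [1,0,0,0.04,0,0,0],
    [1,0,0,0.03,0,0,0]
  ]
}}

```text
clock: 2.6
ee_pos: [0.4315, 0.0674, 0.0175]
eef_rot: [[-0.989, -0.148, -0.003], [-0.147, 0.989, -0.001], [0.003, -0.001, -1.0]]
ft_force: [-0.7, -0.2, 1.2]
gripper_width: 0.0869
grip_force: 0.0
```

```bash
python3 -c "
from h import *
rep()"
```

```text
t 2.60 jig xy [-0.1746  0.2114] z 0.0175 world [0.4315 0.0674] ytool-jig deg 89.95 tilt [-0.0032 -0.0014] F jig [-0.75 -0.12] Fz 1.2 q [-0.58  0.11  0.38  2.19 -0.05  0.85  1.55] w 0.08692290603680575
```

Emit:
{"name": "step_arm", "arguments": {
  "targets": [
    [1,-0.07,0,0,0,0,0],
    [1,-0.07,0,0,0,0,0],
    [1,-0.07,0,0,0,0,0],
    [1,-0.07,0,0,0,0,0],
    [1,-0.07,0,0,0,0,0],
    [1,-0.07,0,0,0,0,0],
    [1,-0.07,0,0,0,0,0],
    [1,-0.07,0,0,0,0,0],
    [1,-0.07,0,0,0,0,0],
    [1,-0.07,0,0,0,0,0]
  ]
}}

```text
clock: 3.43
ee_pos: [0.5026, 0.0783, 0.0185]
eef_rot: [[-0.989, -0.148, -0.0], [-0.148, 0.989, -0.0], [0.0, 0.0, -1.0]]
ft_force: [-2.5, -0.6, 2.3]
gripper_width: 0.087
grip_force: 1.3
```

Emit:
{"name": "step_arm", "arguments": {
  "targets": [
    [1,-0.02,0,0,0,0,0],
    [1,-0.02,0,0,0,0,0],
    [1,-0.02,0,0,0,0,0],
    [1,-0.02,0,0,0,0,0],
    [1,-0.02,0,0,0,0,0],
    [1,-0.02,0,0,0,0,0],
    [1,0,0,0,0,0,0],
    [1,0,0,0,0,0,0],
    [1,0,0,0,0,0,0],
    [1,0,0,0,0,0,0]
  ]
}}

```text
clock: 4.27
ee_pos: [0.5132, 0.0799, 0.0183]
eef_rot: [[-0.989, -0.148, -0.001], [-0.148, 0.989, -0.0], [0.001, 0.0, -1.0]]
ft_force: [-4.1, 0.0, 2.0]
gripper_width: 0.0874
grip_force: 2.5
```

```bash
python3 -c "
from h import *
rep();snap('top','top1.png')
im=cv2.imread('pics/top1.png');cv2.imwrite('pics/crop1.png',cv2.resize(im[215:315,260:415],None,fx=5,fy=5))"
```

```text
t 4.27 jig xy [-0.0919  0.2116] z 0.0183 world [0.5132 0.0799] ytool-jig deg 89.96 tilt [-0.0014 -0.0001] F jig [-4.04  0.65] Fz 2.02 q [-0.54  0.27  0.38  2.   -0.13  0.89  1.62] w 0.08742742957324726
```

View pics/crop1.png

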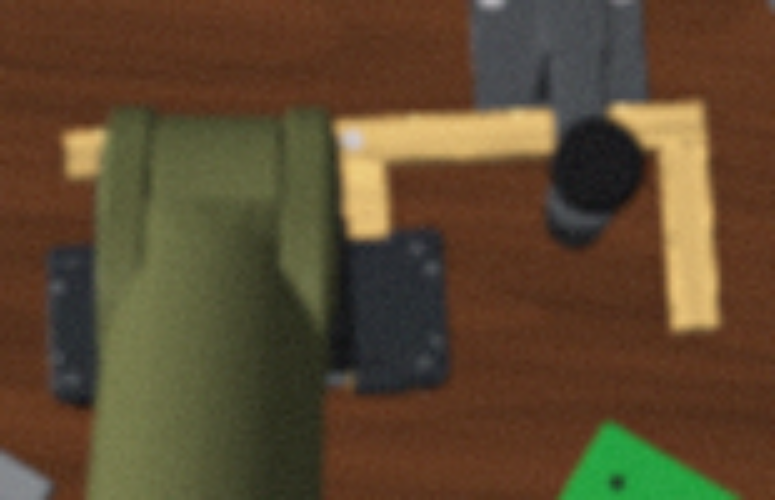

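The board's right end shows at crop (388,235) and its long side now touches the fence. I'll press a bit more to seat it, then check the force.

Emit:
{"name": "step_arm", "arguments": {
  "targets": [
    [1,-0.02,0,0,0,0,0],
    [1,-0.02,0,0,0,0,0],
    [1,-0.02,0,0,0,0,0],
    [1,0,0,0,0,0,0],
    [1,0,0,0,0,0,0],
    [1,0,0,0,0,0,0],
    [1,0,0,0,0,0,0],
    [1,0,0,0,0,0,0],
    [1,0,0,0,0,0,0],
    [1,0,0,0,0,0,0]
  ]
}}

```text
clock: 5.15
ee_pos: [0.5134, 0.0799, 0.0176]
eef_rot: [[-0.989, -0.148, -0.014], [-0.148, 0.989, -0.001], [0.014, 0.001, -1.0]]
ft_force: [-19.4, -3.6, 14.7]
gripper_width: 0.087
grip_force: 9.7
```

```bash
python3 -c "
from h import *
rep()"
```

```text
t 5.15 jig xy [-0.0917  0.2117] z 0.0176 world [0.5134 0.0799] ytool-jig deg 89.95 tilt [-0.014  -0.0014] F jig [-19.7   -0.72] Fz 14.67 q [-0.54  0.28  0.38  1.99 -0.13  0.9   1.63] w 0.08701671384870499
```

Emit:
{"name": "step_arm", "arguments": {
  "targets": [
    [1,0.1,0,0,0,0,0],
    [1,0.2,0,0,0,0,0],
    [1,0.06,0,-0.2,0,0,0],
    [1,0,0,-0.2,0,0,0],
    [1,0,0,-0.2,0,0,0],
    [1,0,0,-0.2,0,0,0],
    [-0.31,0,0,0,0,0,0.154],
    [-0.31,0,0,0,0,0,0.154],
    [-0.31,0,0,0,0,0,0.154],
    [-0.31,0,0,0,0,0,0.154]
  ]
}}

```text
clock: 5.98
ee_pos: [0.4863, 0.076, 0.0996]
eef_rot: [[-0.942, 0.335, 0.005], [0.335, 0.942, 0.001], [-0.005, 0.003, -1.0]]
ft_force: [-0.9, -0.3, 0.0]
gripper_width: 0.0682
grip_force: 0.0
```

Emit:
{"name": "step_arm", "arguments": {
  "targets": [
    [-0.31,0,0,0,0,0,0.154],
    [-0.31,0,0,0,0,0,0.154],
    [-0.31,0,0,0,0,0,0.154],
    [-0.31,0,0,0,0,0,0.154],
    [-0.31,0,0,0,0,0,0.154],
    [-0.31,0,0,0,0,0,0.154],
    [-0.31,0,0,0,0,0,0.154],
    [-0.31,0,0,0,0,0,0.154],
    [-0.31,0,0,0,0,0,0.154],
    [-0.31,0,0,0,0,0,0]
  ]
}}

```text
clock: 6.82
ee_pos: [0.4861, 0.0759, 0.0993]
eef_rot: [[-0.143, 0.99, 0.004], [0.99, 0.143, 0.001], [0.0, 0.005, -1.0]]
ft_force: [-1.0, 0.5, -0.2]
gripper_width: 0.0301
grip_force: 0.0
```

Emit:
{"name": "step_arm", "arguments": {
  "targets": [
    [-0.31,0.25,0,0,0,0,0],
    [-0.31,0.25,0,0,0,0,0],
    [-0.31,0.25,0,0,0,0,0],
    [-0.31,0.25,0.1,0,0,0,0],
    [-0.31,0.08,0.2,0,0,0,0],
    [-0.31,0,0.2,0,0,0,0],
    [-0.31,0,0.2,0,0,0,0],
    [-0.31,0,0.13,0,0,0,0],
    [-0.31,0,0,0,0,0,0],
    [-0.31,0,0,0,0,0,0]
  ]
}}

```text
clock: 7.65
ee_pos: [0.5513, 0.1945, 0.0986]
eef_rot: [[-0.148, 0.989, 0.001], [0.989, 0.148, -0.0], [-0.0, 0.001, -1.0]]
ft_force: [0.2, -0.1, 0.2]
gripper_width: 0.0301
grip_force: 0.0
```

```bash
python3 -c "
from h import *
rep();snap('top','top2.png')
im=cv2.imread('pics/top2.png');cv2.imwrite('pics/crop2.png',cv2.resize(im[215:315,260:415],None,fx=5,fy=5))"
```

```text
t 7.65 jig xy [-0.0372  0.3193] z 0.0986 world [0.5513 0.1945] ytool-jig deg -0.03 tilt [ 0.0013 -0.    ] F jig [ 0.21 -0.09] Fz 0.16 q [-0.73  0.3   0.4   1.79 -0.13  1.08 -0.13] w 0.03005728161642738
```

View pics/crop2.png

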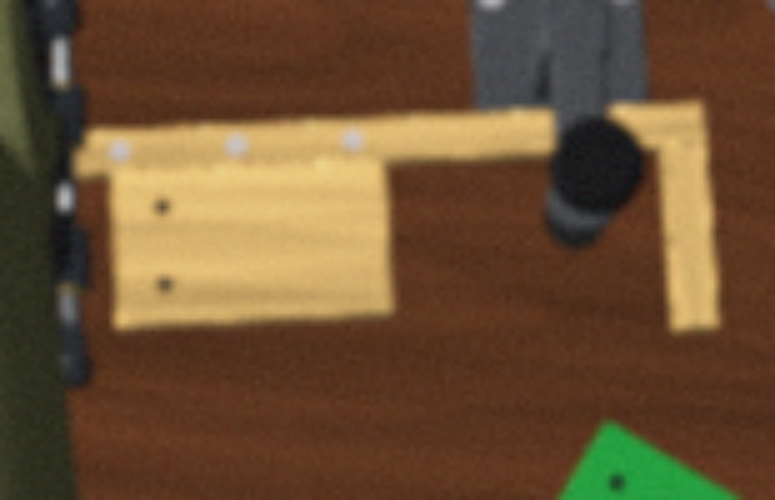

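The board lies flush on the fence: left end at crop (112,245), right end at (390,240), clear of the fingers. Next: descend behind the far end and push along the fence.

Emit:
{"name": "step_arm", "arguments": {
  "targets": [
    [-0.31,0,-0.04,0.15,0,0,0],
    [-0.31,0,0,0.15,0,0,0],
    [-0.31,0,0,0.15,0,0,0],
    [-0.31,0,0,0.15,0,0,0],
    [-0.31,0,0,0.15,0,0,0],
    [-0.31,0,0,0.05,0,0,0],
    [-0.31,-0.06,0,0,0,0,0],
    [-0.31,-0.08,0,0,0,0,0],
    [-0.31,-0.08,0,0,0,0,0],
    [-0.31,-0.08,0,0,0,0,0]
  ]
}}

```text
clock: 8.53
ee_pos: [0.5519, 0.1634, 0.0198]
eef_rot: [[-0.146, 0.989, 0.002], [0.989, 0.146, 0.001], [0.001, 0.002, -1.0]]
ft_force: [-0.5, 1.9, 1.2]
gripper_width: 0.0304
grip_force: 1.0
```

Emit:
{"name": "step_arm", "arguments": {
  "targets": [
    [-0.31,-0.09,0,0,0,0,0],
    [-0.31,-0.09,0,0,0,0,0],
    [-0.31,-0.09,0,0,0,0,0],
    [-0.31,-0.09,0,0,0,0,0],
    [-0.31,-0.09,0,0,0,0,0],
    [-0.31,-0.09,0,0,0,0,0],
    [-0.31,-0.09,0,0,0,0,0],
    [-0.31,-0.09,0,0,0,0,0],
    [-0.31,-0.09,0,0,0,0,0],
    [-0.31,-0.09,0,0,0,0,0]
  ]
}}

```text
clock: 9.37
ee_pos: [0.5642, 0.0743, 0.0185]
eef_rot: [[-0.146, 0.989, -0.0], [0.989, 0.146, 0.0], [0.0, -0.0, -1.0]]
ft_force: [0.3, 3.2, 0.9]
gripper_width: 0.0299
grip_force: 1.2
```

```bash
python3 -c "
from h import *
rep();snap('top','top3.png')
im=cv2.imread('pics/top3.png');cv2.imwrite('pics/crop3.png',cv2.resize(im[215:315,260:415],None,fx=5,fy=5))"
```

```text
t 9.37 jig xy [-0.0423  0.1986] z 0.0185 world [0.5642 0.0743] ytool-jig deg -0.14 tilt [-0.0001  0.    ] F jig [0.79 3.1 ] Fz 0.88 q [-0.54  0.37  0.43  1.89 -0.19  0.92  0.12] w 0.029945353315079526
```

View pics/crop3.png

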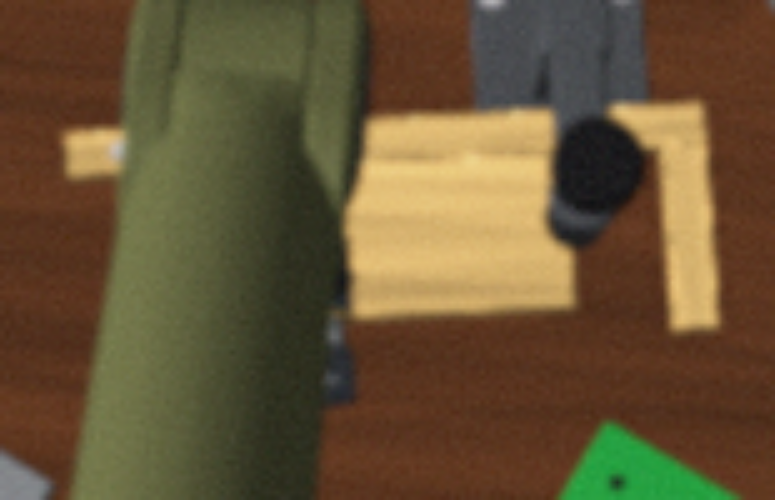

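The board is still parallel to the fence, its leading end at crop (576,300), with about 45 mm left to the stop at x≈665.

Emit:
{"name": "step_arm", "arguments": {
  "targets": [
    [-0.31,-0.06,0,0,0,0,0],
    [-0.31,-0.06,0,0,0,0,0],
    [-0.31,-0.06,0,0,0,0,0],
    [-0.31,-0.06,0,0,0,0,0],
    [-0.31,-0.05,0,0,0,0,0],
    [-0.31,-0.04,0,0,0,0,0],
    [-0.31,-0.03,0,0,0,0,0],
    [-0.31,-0.03,0,0,0,0,0],
    [-0.31,-0.02,0,0,0,0,0],
    [-0.31,-0.02,0,0,0,0,0]
  ]
}}

```text
clock: 10.25
ee_pos: [0.5704, 0.0325, 0.0184]
eef_rot: [[-0.146, 0.989, -0.0], [0.989, 0.146, -0.0], [-0.0, -0.0, -1.0]]
ft_force: [-0.9, 1.2, -0.4]
gripper_width: 0.0304
grip_force: 0.6
```

Emit:
{"name": "step_arm", "arguments": {
  "targets": [
    [-0.31,-0.02,0,0,0,0,0],
    [-0.31,-0.02,0,0,0,0,0],
    [-0.31,-0.02,0,0,0,0,0],
    [-0.31,-0.01,0,0,0,0,0],
    [-0.31,0,0,0,0,0,0],
    [-0.31,0,0,0,0,0,0],
    [-0.31,0,0,0,0,0,0],
    [-0.31,0,0,0,0,0,0],
    [-0.31,0,0,0,0,0,0],
    [-0.31,0,0,0,0,0,0]
  ]
}}

```text
clock: 11.08
ee_pos: [0.5715, 0.0257, 0.0186]
eef_rot: [[-0.146, 0.989, 0.0], [0.989, 0.146, 0.0], [-0.0, 0.0, -1.0]]
ft_force: [0.7, 0.5, 0.1]
gripper_width: 0.0298
grip_force: 0.0
```

```bash
python3 -c "
from h import *
rep()"
```

```text
t 11.08 jig xy [-0.0422  0.1495] z 0.0186 world [0.5715 0.0257] ytool-jig deg -0.13 tilt [0.0002 0.    ] F jig [0.76 0.38] Fz 0.07 q [-0.47  0.38  0.45  1.88 -0.2   0.92  0.22] w 0.029775935329548052
```

Emit:
{"name": "step_arm", "arguments": {
  "targets": [
    [-0.31,-0.02,0,0,0,0,0],
    [-0.31,-0.02,0,0,0,0,0],
    [-0.31,-0.02,0,0,0,0,0],
    [-0.31,0,0,0,0,0,0],
    [-0.31,0,0,0,0,0,0],
    [-0.31,0,0,0,0,0,0],
    [-0.31,0,0,0,0,0,0],
    [-0.31,0,0,0,0,0,0],
    [-0.31,0,0,0,0,0,0],
    [-0.31,0,0,0,0,0,0]
  ]
}}

```text
clock: 11.92
ee_pos: [0.5717, 0.0242, 0.0186]
eef_rot: [[-0.148, 0.989, -0.001], [0.989, 0.148, 0.005], [0.005, -0.001, -1.0]]
ft_force: [-1.5, 7.5, 1.7]
gripper_width: 0.0299
grip_force: 4.1
```

```bash
python3 -c "
from h import *
rep()"
```

```text
t 11.92 jig xy [-0.0423  0.1479] z 0.0186 world [0.5717 0.0242] ytool-jig deg -0.01 tilt [-0.0015  0.0051] F jig [-0.33  7.59] Fz 1.67 q [-0.46  0.38  0.44  1.88 -0.21  0.93  0.23] w 0.02992534894314429
```

Emit:
{"name": "step_arm", "arguments": {
  "targets": [
    [-0.31,-0.02,0,0,0,0,0],
    [-0.31,-0.02,0,0,0,0,0],
    [-0.31,0,0,0,0,0,0],
    [-0.31,0,0,0,0,0,0],
    [-0.31,0.1,0,0,0,0,0],
    [-0.31,0.2,0,0,0,0,0],
    [-0.31,0.2,0,-0.2,0,0,0],
    [-0.31,0.2,0,-0.3,0,0,0],
    [-0.31,0.2,-0.3,-0.2,0,0,0],
    [-0.31,0,-0.35,0,0,0,0]
  ]
}}

```text
clock: 12.75
ee_pos: [0.4992, 0.1002, 0.0929]
eef_rot: [[-0.151, 0.989, 0.009], [0.989, 0.151, 0.003], [0.002, 0.01, -1.0]]
ft_force: [-0.3, 0.4, 1.0]
gripper_width: 0.0298
grip_force: 0.0
```

Emit:
{"name": "step_arm", "arguments": {
  "targets": [
    [-0.31,0,-0.3,0,0,0,0],
    [-0.31,0,0,0,0,0,0],
    [-0.31,0,0,0,0,0,0],
    [-0.31,0,0,0,0,0,0],
    [-0.31,0,0,0,0,0,0],
    [-0.31,0,0,0,0,0,0],
    [-0.31,0,0,0,0,0,0],
    [-0.31,0,0,0,0,0,0],
    [-0.31,0,0,0,0,0,0],
    [-0.31,0,0,0,0,0,0]
  ]
}}

```text
clock: 13.58
ee_pos: [0.466, 0.0909, 0.0884]
eef_rot: [[-0.146, 0.989, -0.0], [0.989, 0.146, -0.0], [-0.0, -0.0, -1.0]]
ft_force: [0.1, -0.2, -1.2]
gripper_width: 0.0302
grip_force: 0.0
```

```bash
python3 -c "
from h import *
rep();snap('top','top4.png');snap('scene','scene4.png')
im=cv2.imread('pics/top4.png');b=cv2.imread('pics/scene4.png');cv2.imwrite('pics/crop4.png',np.vstack([cv2.resize(im[215:295,280:415],(675,400),interpolation=2),cv2.resize(b[215:335,235:410],(675,463))])[:, :][:860]) 
c=cv2.imread('pics/crop4.png');cv2.imwrite('pics/crop4.png',cv2.resize(c,None,fx=.69,fy=.69,interpolation=3))"
```

```text
t 13.58 jig xy [-0.137   0.2296] z 0.0884 world [0.466  0.0909] ytool-jig deg -0.15 tilt [-0.0001 -0.0003] F jig [ 0.1  -0.25] Fz -1.22 q [-0.67  0.07  0.44  2.06 -0.04  1.02 -0.07] w 0.030236699560256406
```

View pics/crop4.png

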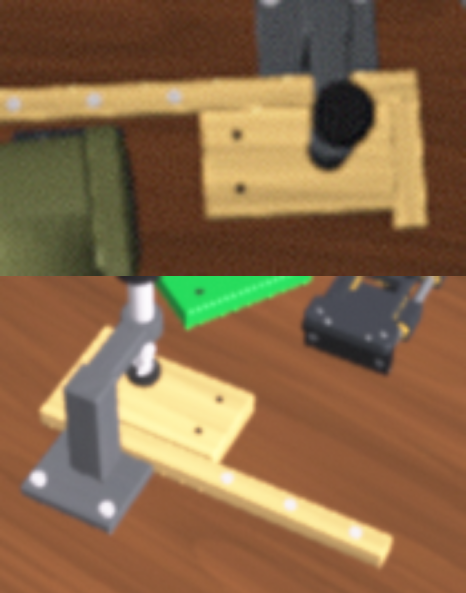

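The top crop shows the board in the corner, right end on the stop, long side on the fence, foot over it. The scene crop agrees. I'll do one light side push at the free end to make sure it's flush.

Emit:
{"name": "step_arm", "arguments": {
  "targets": [
    [-0.31,-0.25,0,0,0,0,0],
    [-0.31,-0.25,0,0,0,0,0],
    [-0.31,-0.25,0,0,0,0,0],
    [-0.31,-0.25,0,0,0,0,0],
    [-0.31,-0.1,0,0.1,0,0,0],
    [-0.31,0,0,0.2,0,0,0],
    [-0.31,0,0,0.2,0,0,0],
    [-0.31,0,0,0.2,0,0,0],
    [-0.31,0,0,0,0,0,0],
    [-0.31,0,0,0,0,0,0]
  ]
}}

```text
clock: 14.52
ee_pos: [0.481, -0.018, 0.018]
eef_rot: [[-0.146, 0.989, -0.002], [0.989, 0.146, -0.001], [-0.0, -0.002, -1.0]]
ft_force: [0.6, 0.1, -0.3]
gripper_width: 0.0299
grip_force: 0.0
```

Emit:
{"name": "step_arm", "arguments": {
  "targets": [
    [-0.31,0,0.05,0,0,0,0],
    [-0.31,0,0.05,0,0,0,0],
    [-0.31,0,0.05,0,0,0,0],
    [-0.31,0,0.02,0,0,0,0],
    [-0.31,0,0.02,0,0,0,0],
    [-0.31,0,0.02,0,0,0,0],
    [-0.31,0,0.02,0,0,0,0],
    [-0.31,0,0,0,0,0,0],
    [-0.31,0,0,0,0,0,0],
    [-0.31,0,0,0,0,0,0]
  ]
}}

```text
clock: 15.35
ee_pos: [0.5045, -0.0145, 0.0185]
eef_rot: [[-0.146, 0.989, -0.0], [0.989, 0.146, 0.0], [0.0, -0.0, -1.0]]
ft_force: [-0.4, -0.4, 0.1]
gripper_width: 0.0301
grip_force: 0.0
```

```bash
python3 -c "
from h import *
rep()"
```

```text
t 15.35 jig xy [-0.1145  0.1196] z 0.0185 world [ 0.5045 -0.0145] ytool-jig deg -0.14 tilt [-0.0002  0.    ] F jig [-0.42 -0.29] Fz 0.07 q [-0.5   0.26  0.53  2.04 -0.17  0.88  0.27] w 0.030106871160142927
```

Emit:
{"name": "step_arm", "arguments": {
  "targets": [
    [-0.31,0,0.02,0,0,0,0],
    [-0.31,0,0.02,0,0,0,0],
    [-0.31,0,0.02,0,0,0,0],
    [-0.31,0,0.01,0,0,0,0],
    [-0.31,0,0,0,0,0,0],
    [-0.31,0,0,0,0,0,0],
    [-0.31,0,0,0,0,0,0],
    [-0.31,0,0,0,0,0,0],
    [-0.31,0,0,0,0,0,0],
    [-0.31,0,0,0,0,0,0]
  ]
}}

```text
clock: 16.18
ee_pos: [0.5115, -0.0135, 0.0186]
eef_rot: [[-0.146, 0.989, 0.0], [0.989, 0.146, 0.0], [0.0, 0.0, -1.0]]
ft_force: [-0.0, 0.6, 0.5]
gripper_width: 0.0296
grip_force: 0.0
```

```bash
python3 -c "
from h import *
rep()"
```

```text
t 16.18 jig xy [-0.1074  0.1196] z 0.0186 world [ 0.5115 -0.0135] ytool-jig deg -0.14 tilt [0.     0.0001] F jig [0.08 0.59] Fz 0.5 q [-0.5   0.27  0.52  2.03 -0.17  0.88  0.27] w 0.02957344073929583
```

Emit:
{"name": "step_arm", "arguments": {
  "targets": [
    [-0.31,0,0.02,0,0,0,0],
    [-0.31,0,0.02,0,0,0,0],
    [-0.31,0,0.02,0,0,0,0],
    [-0.31,0,0,0,0,0,0],
    [-0.31,0,0,0,0,0,0],
    [-0.31,0,0,0,0,0,0],
    [-0.31,0,0,0,0,0,0],
    [-0.31,0,0,0,0,0,0],
    [-0.31,0,0,0,0,0,0],
    [-0.31,0,0,0,0,0,0]
  ]
}}

```text
clock: 17.02
ee_pos: [0.514, -0.0127, 0.0177]
eef_rot: [[-0.146, 0.989, -0.008], [0.989, 0.146, 0.0], [0.001, -0.008, -1.0]]
ft_force: [-7.7, 0.2, 5.9]
gripper_width: 0.03
grip_force: 4.1
```

```bash
python3 -c "
from h import *
rep()"
```

```text
t 17.02 jig xy [-0.1049  0.12  ] z 0.0177 world [ 0.514  -0.0127] ytool-jig deg -0.15 tilt [-0.0078  0.0003] F jig [-7.58  1.31] Fz 5.87 q [-0.49  0.28  0.52  2.02 -0.18  0.89  0.27] w 0.030002984598907538
```

Emit:
{"name": "step_arm", "arguments": {
  "targets": [
    [-0.31,0,-0.1,0,0,0,0],
    [-0.31,0,-0.2,0,0,0,0],
    [-0.31,0,-0.2,0,0,0,0],
    [-1,0,0,-0.35,0,0,0],
    [-1,0,0,-0.35,0,0,0],
    [-1,0,0,-0.35,0,0,0],
    [-1,0,0,-0.35,0,0,0],
    [-1,0,0,-0.35,0,0,0],
    [-1,0,0,-0.35,0,0,0],
    [-1,0,0,-0.35,0,0,0]
  ]
}}

```text
clock: 17.85
ee_pos: [0.4679, -0.0202, 0.2656]
eef_rot: [[-0.146, 0.989, 0.002], [0.989, 0.146, 0.001], [0.0, 0.002, -1.0]]
ft_force: [0.9, 0.3, -0.7]
gripper_width: 0.0013
grip_force: 0.0
```

Emit:
{"name": "step_arm", "arguments": {
  "targets": [
    [-1,0,0,0,0,0,0],
    [-1,0,0,0,0,0,0],
    [-1,0,0,0,0,0,0],
    [-1,0,0,0,0,0,0],
    [-1,0,0,0,0,0,0],
    [-1,0,0,0,0,0,0],
    [-1,0,0,0,0,0,0],
    [-1,0,0,0,0,0,0],
    [-1,0,0,0,0,0,0],
    [-1,0,0,0,0,0,0]
  ]
}}

```text
clock: 18.68
ee_pos: [0.468, -0.0199, 0.2634]
eef_rot: [[-0.146, 0.989, -0.0], [0.989, 0.146, -0.0], [-0.0, -0.0, -1.0]]
ft_force: [-0.2, 0.4, 0.2]
gripper_width: 0.0003
grip_force: 0.0
```

```bash
python3 -c "
from h import *
rep();snap('top','top5.png')
im=cv2.imread('pics/top5.png');cv2.imwrite('pics/crop5.png',cv2.resize(im[215:315,260:415],None,fx=5,fy=5))
s=robot.state();R=np.array(s['eef_rot']);k=np.append(C+J@[-.04,.05],.26)
print('to knob tool xyz',R.T@(k-s['ee_pos']))"
```

```text
t 18.68 jig xy [-0.1514  0.1197] z 0.2634 world [ 0.468  -0.0199] ytool-jig deg -0.13 tilt [-0.0001 -0.0001] F jig [-0.16  0.45] Fz 0.15 q [-0.57 -0.11  0.52  1.85  0.06  1.39  0.08] w 0.0003147083918866046
to knob tool xyz [-0.06942585  0.11155031  0.00349481]
```

View pics/crop5.png

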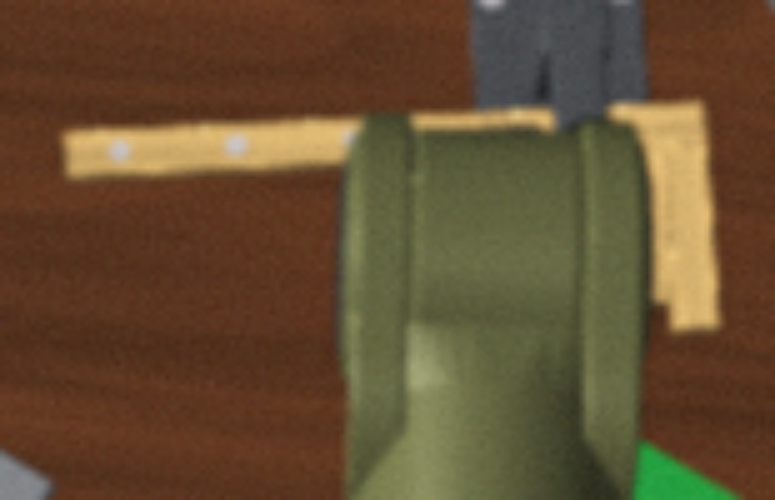

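The arm hides most of the board, but its end near (660,300) still meets the stop. I'll check flushness with the wrist camera.

```bash
python3 -c "
from h import *
snap('wrist','w5.png')"
```

```text
(no output)
```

View pics/w5.png

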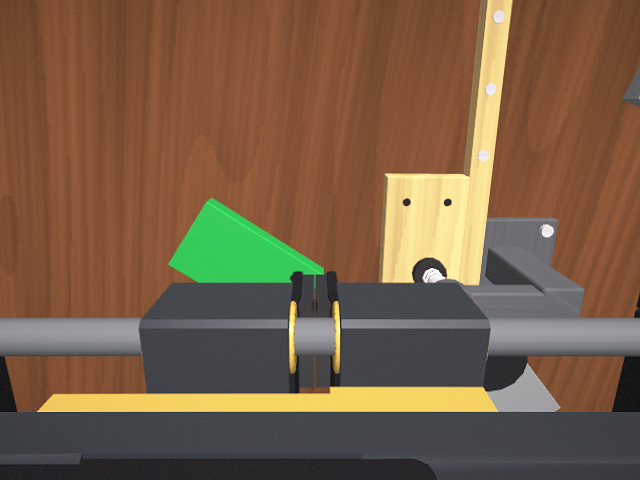

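The wrist view shows the board's far end at (386–469, 175) with its long side against the fence. I'll check its jig coordinates.

```bash
python3 -c "
from h import *
for u,v in [(386,174.5),(469,175.5)]: print((plane('wrist',u,v,.022)[:2]-C)@J)
im=cv2.imread('pics/top4.png')[:,:,::-1]
# far end in top4: crop4 px (201,112),(207,216) scaled 3.45, offs 280,215
e=edge('top',im,(280+201/3.45,215+112/3.45),(280+207/3.45,215+216/3.45),.022,3);print('far end jig',(e[0]-C)@J,e[1]@J)
e=edge('top',im,(280+207/3.45,215+216/3.45),(280+394/3.45,215+206/3.45),.022,3);print('near side jig',(e[0]-C)@J,e[1]@J)
"
```

```text
[-0.08335245  0.13878252]
[-0.00351544  0.13758422]
far end jig [-0.04404108  0.13841749] [0.99999521 0.00308899]
near side jig [-0.08070848  0.06895226] [-0.00162696 -0.99999868]
```

Emit:
{"name": "step_arm", "arguments": {
  "targets": [
    [-1,-0.12,0.18,0,0,0,0],
    [-1,-0.12,0.2,0,0,0,0],
    [-1,-0.12,0.2,0,0,0,0],
    [-1,-0.12,0.2,0,0,0,0],
    [-1,-0.12,0.2,0,0,0,0],
    [-1,-0.1,0.14,0,0,0,0],
    [-1,0,0,0.2,0,0,0],
    [-1,0,0,0.2,0,0,0],
    [-1,0,0,0.1,0,0,0],
    [-1,0,0,0,0,0,0]
  ]
}}

```text
clock: 19.62
ee_pos: [0.5874, -0.0723, 0.2108]
eef_rot: [[-0.146, 0.989, -0.005], [0.989, 0.146, -0.0], [0.001, -0.005, -1.0]]
ft_force: [-0.5, -0.1, 0.8]
gripper_width: 0.0003
grip_force: 0.0
```

```bash
python3 -c "
from h import *
rep()"
```

```text
t 19.62 jig xy [-0.0411  0.0501] z 0.2108 world [ 0.5874 -0.0723] ytool-jig deg -0.12 tilt [-0.005  -0.0001] F jig [-0.46  0.01] Fz 0.79 q [-0.46  0.24  0.63  1.65 -0.14  1.31  0.34] w 0.00025338791371586484
```

Emit:
{"name": "step_arm", "arguments": {
  "targets": [
    [-1,0,0,0.03,0,0,0],
    [-1,0,0,0.03,0,0,0],
    [-1,0,0,0.03,0,0,0],
    [-1,0,0,0.03,0,0,0],
    [-1,0,0,0.03,0,0,0],
    [-1,0,0,0.03,0,0,0],
    [-1,0,0,0.02,0,0,0],
    [-1,0,0,0,0,0,0],
    [-1,0,0,0,0,0,0],
    [-1,0,0,0,0,0,0]
  ]
}}

```text
clock: 20.45
ee_pos: [0.5897, -0.0727, 0.194]
eef_rot: [[-0.146, 0.989, 0.002], [0.989, 0.146, 0.0], [-0.0, 0.002, -1.0]]
ft_force: [1.4, 1.0, 3.6]
gripper_width: 0.0004
grip_force: 2.1
```

```bash
python3 -c "
from h import *
rep()"
```

```text
t 20.45 jig xy [-0.0389  0.0494] z 0.194 world [ 0.5897 -0.0727] ytool-jig deg -0.13 tilt [0.0016 0.0001] F jig [1.54 0.8 ] Fz 3.64 q [-0.45  0.25  0.63  1.67 -0.15  1.27  0.35] w 0.0004429890102842863
```

Emit:
{"name": "step_arm", "arguments": {
  "targets": [
    [-1,0,0,0.03,0,0,0],
    [-1,0,0,0.03,0,0,0],
    [-1,0,0,0.03,0,0,0],
    [-1,0,0,0.03,0,0,0],
    [-1,0,0,0,0,0,0],
    [-1,0,0,0,0,0,0],
    [-1,0,0,0,0,0,0],
    [-1,0,0,0,0,0,0],
    [-1,0,0,0,0,0,0],
    [-1,0,0,0,0,0,0]
  ]
}}

```text
clock: 21.28
ee_pos: [0.5897, -0.0727, 0.1831]
eef_rot: [[-0.146, 0.989, 0.002], [0.989, 0.146, 0.001], [0.0, 0.002, -1.0]]
ft_force: [-1.3, -0.1, 8.7]
gripper_width: 0.0004
grip_force: 5.0
```

```bash
python3 -c "
from h import *
rep()"
```

```text
t 21.28 jig xy [-0.0388  0.0494] z 0.1831 world [ 0.5897 -0.0727] ytool-jig deg -0.13 tilt [0.002  0.0006] F jig [-1.34  0.12] Fz 8.7 q [-0.45  0.26  0.62  1.69 -0.16  1.25  0.35] w 0.0004372648200180549
```

Emit:
{"name": "step_arm", "arguments": {
  "targets": [
    [-1,0,0,0.02,0,0,0],
    [-1,0,0,0.02,0,0,0],
    [-1,0,0,0.02,0,0,0],
    [-1,0,0,0.006,0,0,0],
    [-1,0,0,0,0,0,0],
    [-1,0,0,0,0,0,0],
    [-1,0,0,0,0,0,0],
    [-1,0,0,0,0,0,0],
    [-1,0,0,0,0,0,0],
    [-1,0,0,0,0,0,0]
  ]
}}

```text
clock: 22.12
ee_pos: [0.5898, -0.0728, 0.1774]
eef_rot: [[-0.146, 0.989, 0.002], [0.989, 0.146, 0.001], [0.001, 0.002, -1.0]]
ft_force: [-1.8, 0.6, 15.3]
gripper_width: 0.0007
grip_force: 7.3
```

```bash
python3 -c "
from h import *
F=[]
for i in range(8): snap('top' if i%2 else 'scene','x%d.png'%i); F.append(robot.state()['ft_force'][2])
rep();print(np.round(F,1),np.mean(F))"
```

```text
t 22.52 jig xy [-0.0388  0.0494] z 0.1774 world [ 0.5898 -0.0727] ytool-jig deg -0.13 tilt [0.0022 0.001 ] F jig [-2.14  0.93] Fz 14.65 q [-0.45  0.26  0.62  1.69 -0.16  1.24  0.36] w 0.00035765402813552706
[13.9 15.4 14.5 14.1 14.3 15.2 14.8 14.7] 14.600603223970175
```

Force (14.6 N) and height (knob top about 166 mm) both match a half squeeze. One final look before handing in.

```bash
python3 -c "
from h import *
b=cv2.imread('pics/x6.png');cv2.imwrite('pics/final.png',cv2.resize(b[170:335,150:410],(780,495)))"
```

```text
(no output)
```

View pics/final.png

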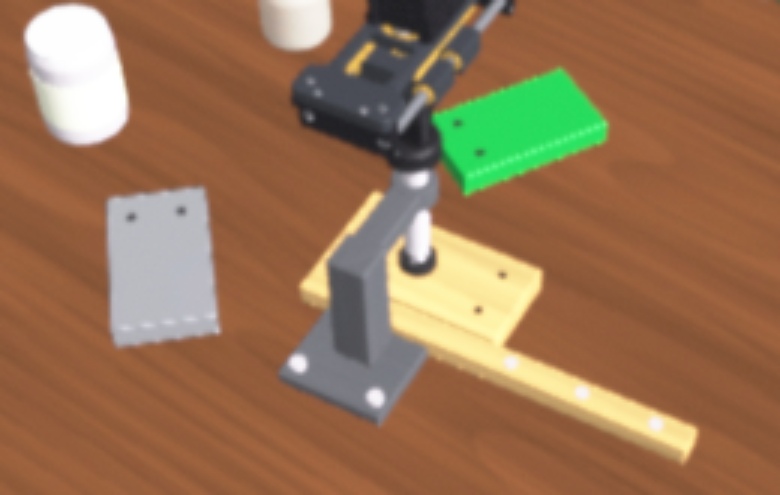

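The fingers hold the knob down at (415,150), the foot stands on the board at (417,262), and the board sits in the corner.

```bash
python3 -c "
from rig import robot
print(robot.close_job())"
```

```text
the job is handed in; nothing more can be done
None
```

The board lies flush against the fence and the end stop under the hold-down, and the arm is still holding the knob pressed about 29 mm (foot squeezed about 9 mm, 14.6 N); I handed the job in at about 22.5 s, with the jar, tin and hammer untouched.

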